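Push the jar back and slide the cupboard shut

ROBOT

A 6-joint arm with a two-finger parallel gripper is mounted at the origin on a cart in front of the work surface, level with it; the furniture and walls round the work are solid. World frame = base frame: x ahead of the robot, y to its left, z up, the work surface at z = 0. Lengths are in mm, angles in rad, forces in N, time in s.
With the tool pointing down it reaches from about 425 to 950 mm from the base axis. Payload 3.5 kg.
Tool frame: the origin (TCP) lies on the centre line of the jaws, within the pads' length; the fingertips stand 19 mm ahead of it and the grasp point (between the pads) is the TCP; z points along the fingers, y is the line along which they close (so a half turn about z gives the same grasp; the last joint's range is limited). The gripper opens to 85 mm and grips with 20 to 120 N. Pads are 22 mm wide; open, the fingers measure 114 mm over their backs; the gripper's body (76 mm by 85 mm) begins 54 mm behind the grasp point. The pads swing forward as they close: fully open they stand 13 mm farther back than shut.
Start: joints at [-1.436, 0.286, 1.577, -0, 1.279, -0.15], TCP at [189.676, -647.788, 250.325] pointing down, gripper open.
Joint ranges: [-2.77, 2.77], [-0.9, 2.22], [0.21, 2.48], [-1.53, 4.67], [0.24, 2.81], [-2.84, 2.84]. Speed limits (rad/s): [2.79, 2.79, 3.14, 3.14, 3.14, 3.14].

INTERFACE

Orientations are given as a unit quaternion [x, y, z, w].
In Python, from station import status, eyes, arm gives the robot as it stands. The module is installed in compiled form; this text tells all that it offers.
- The arm moves only by the tool step_arm, never from a script. Its arguments are lists of equal length, an entry for each row: "xyz": the shift along the tool's x, y, z in cm, a list of three; "spin": the turn about the tool's z in rad. In form: {"xyz": [[x, y, z], ...], "spin": [spin, ...]}. A call has 1 to 5 rows; each row shifts and turns the commanded pose from where the row before left it, along the tool's axes as they then stand; what a row does not reach is not made up. A row lasts 1/8 s, in which the tool goes at most 62.5 mm and 10.7 degrees, less where a joint would pass 70% of its speed; a pose out of reach is approached as far as the arm can. A call with a gripper value outside its range is refused whole. "jaw" is the finger opening in cm, from 0 to 8.54, set as the call begins (left out, the last holds). The fingers move at their own pace and stop on an object; the grip force is fixed at half the most. Time passes only in rows, so rows that do not move let the fingers close. It gives the time, the measured TCP pose, the force, the opening and the grip force at its end, in the units of the state.
- status.observe(): the state, without advancing time (a new reading comes with each control period).
- eyes.capture(name): name is "scene" or "top"; returns a dict with "frame" (400x640x3 uint8, red, green, blue), "range_z" (400x640 float32, mm along the optical axis (not along the pixel's ray), 0 where there is no reading), "mtx" (3x3 intrinsics, pixels), "view" (4x4, takes a point from world to camera coordinates). Camera axes: x right, y up, looking along -z (the intrinsics and any distortion apply to the point x, -y, -z); pixel columns grow to the right and rows downward; lengths in mm; the calibration is good to about 2 mm. A picture is of the moment at which its call begins.
- arm.job_done(): hands the job in; it is judged then, once.
The state is a dict: "time_s": time; "joints": joint angles; "qvel": joint speeds; "joint_efforts": joint torques, N m; "position": TCP position; "orientation": TCP orientation; "contact_force": force on the tool from outside, world axes, zero at the start; "torque": the same for the moment, N m; "opening": opening from 0.0 (shut) to 1.0 (fully open); "finger_force": force on a finger pad.
Only numpy, scipy, OpenCV 4.12 (cv2) and the standard library are available. Lean on these libraries where they do the work, as an engineer would, in place of code of your own. Each camera call takes 0.05 s, during which the arm holds its last target. There are 200 camera calls.

TASK

The spice jar was left standing half out of the little cupboard, in the way of its sliding door. Push or set it back inside so that it stands upright clear of the door, then slide the door along its track until it is fully closed against the frame. Do not shift the plates on the cupboard or the glass and cup beside it, and do not knock over the shaker inside.

Things in the scene. Friction and masses are not known exactly. Their poses are not given: they have to be found in the camera images.
- cupboard: Small wooden cupboard, fixed, 350 mm wide, 278 mm high. Origin: on the worktop under its middle; +x points into it (front looks to -x, to the robot), +y to its left as seen from the robot, z up. Its floor (upper face z = 62 mm) runs out as a flat sill to x = -135 mm. Side walls: inner faces y = -165 and 165 mm, front edges x = -93 mm; inner back wall x = 77 mm.
- opening (a point): Middle of the opening, on the floor, in the door's plane: cupboard x = -85, y = -85.5, z = 62 mm. The opening is the right half of the front (y = -165 to -6 mm); the left half is shut by a fixed panel (x = -75 to -67 mm) behind the door's path. The door runs at x = -92 to -80 mm.
- top_edge (a point): Middle of the lower front edge of the cupboard's top board: cupboard x = -111, y = 0, z = 262 mm. The board (16 mm thick, 366 mm wide) overhangs the door by 20 mm, so a gripper's body cannot come straight down at the front: lean the tool back about 30 to 40 degrees from vertical, tips forward into the cupboard.
- door (a joint): Sliding wooden door of the cupboard, 166 mm wide, 194 mm high (z = 65 to 259 mm). Value in m: 0 = closed against the right side wall, grows as it slides to the left (cupboard +y), 0.164 = fully open. Slides with about 1.5 N of friction and stays where it is left. Its right edge is at cupboard y = -165 mm + value.
- door_handle (a point): Middle of the upright steel bar handle on the door's face: bar 70 mm long, along z, standing 35 mm off the door's face, at cupboard x = -125 mm, y = -82 mm + door value, z = 161 mm; free to push against from either side.
- jar: Upright round spice jar with a lid, diameter 47 mm, 98 mm high, about 0.11 kg, standing on the sill in the door's path. Origin: middle of its underside, z up. Pushed low (20 to 25 mm above the floor it stands on) it slides without tipping. It is clear of the door when its origin lies beyond cupboard x = -56 mm.
- side_plates: Stack of side plates, 200 mm across, 45 mm high, on the cupboard's top board. Origin: middle of its underside.
- table_glass: Clear drinking glass, 81 mm across, 103 mm high, on the worktop to the left in front of the dish rack. Origin: middle of its underside.
- cup: White cup standing upside down, 118 mm over the handle, 64 mm high, on the worktop further left in front of the dish rack. Origin: middle of its underside.
- shaker: Shaker, 44 mm across, 90 mm high, standing inside at the back of the cupboard. Origin: middle of its underside.
Not all that is in view belongs to the job. What is shaped like the jar but pink is not meant.

How it is judged (in metres and radians):
On the way, in this order (a step that is already met when the one before it is completed fails the run):
1. the jar stands upright inside, clear of the door's path, while the door is still open (x of jar in the frame of cupboard above -0.056 m and angle between jar's own z axis and vertical below 0.15 rad and value of joint door above 0.05 m), for 0.2 s.
2. the door is fully closed (value of joint door below 0.005 m), for 0.2 s.
At the end, for the whole second after the job is handed in: The door is closed to within 5 mm; the jar stands at rest and upright (within about 9 degrees) on the floor inside the cupboard, behind the door (value of joint door below 0.005 m and x of jar in the frame of cupboard between -0.058 and 0.08 m and y of jar in the frame of cupboard between -0.165 and 0.165 m and z of jar in the frame of cupboard between 0.05 and 0.08 m and angle between jar's own z axis and vertical below 0.15 rad and linear speed of jar below 0.02 m/s); the robot touches nothing.
It fails at once if the jar is tipped over (angle between jar's own z axis and vertical above 0.7 rad).
It fails at once if the shaker inside is knocked over (angle between shaker's own z axis and vertical above 0.5 rad).
It fails at once if the plates, the glass or the cup are shifted by more than 30 mm (distance of any of side_plates, table_glass, cup from where it was at the start of the episode above 0.03 m).
It also fails if it takes over 48 s, if anything falls off the work surface, if the arm or the gripper's body presses on something with over 40 N, if the wrist force passes 120 N, or if a joint passes its speed limit or range.

## Working session

There is one attempt and no reset: what is moved stays moved. The work goes in short steps, Python scripts to look and compute and a tool call to move; the robot and the scene stay as the last step left them, time stands still between calls to the robot, and variables do not carry over. Pictures are saved under pics/ and viewed, at most 10 in all, crops included, and the job is handed in when it is done.

Besides the shell and the picture viewer there is one more tool, called after "Emit:" as name([rows], argument=value, ...), one row to a line, values as JSON. step_arm: Moves the arm, as the interface text tells. Its arguments: {"type":"object","properties":{"xyz":{"type":"array","items":{"type":"array","items":{"type":"number"}}},"spin":{"type":"array","items":{"type":"number"}},"jaw":{"type":"number"}},"required":["xyz","spin"]}

```bash
mkdir -p pics
python3 - <<'E'
from station import status, eyes
import cv2,numpy as np
s=status.observe();print({k:s[k] for k in('time_s','position','orientation','opening','contact_force')})
for n in('scene','top'):
    d=eyes.capture(n);cv2.imwrite(f'pics/{n}0.png',d['frame'][:,:,::-1]);np.savez(f'{n}0.npz',**d)
    print(n,d['mtx'].tolist(),np.round(d['view'],4).tolist(),(d['range_z']>0).mean())
E
```

```text
{'time_s': 0.0, 'position': array([ 189.5929918 , -647.18366121,  248.94082017]), 'orientation': array([ 9.89874541e-01,  1.41940072e-01, -1.05919818e-05, -1.18716716e-03]), 'opening': 1.0016351017876355, 'contact_force': array([-0.13768364, -0.03826755,  0.11638031])}
scene [[486.97848244902065, 0.0, 317.8527582706857], [0.0, 486.97848244902065, 199.07709281963463], [0.0, 0.0, 1.0]] [[-0.8333, -0.5528, -0.0026, 380.4636], [0.2337, -0.3565, 0.9046, -319.8476], [-0.501, 0.7532, 0.4263, -1276.8866], [0.0, 0.0, 0.0, 1.0]] 0.9960859375
top [[386.7537143193883, 0.0, 322.68670081136804], [0.0, 386.7537143193883, 196.7820874512681], [0.0, 0.0, 1.0]] [[-0.0967, -0.9953, -0.009, -51.9144], [0.9393, -0.0942, 0.3299, -550.513], [-0.3292, 0.0235, 0.944, -1067.4957], [0.0, 0.0, 0.0, 1.0]] 0.99612109375
```

View pics/scene0.png

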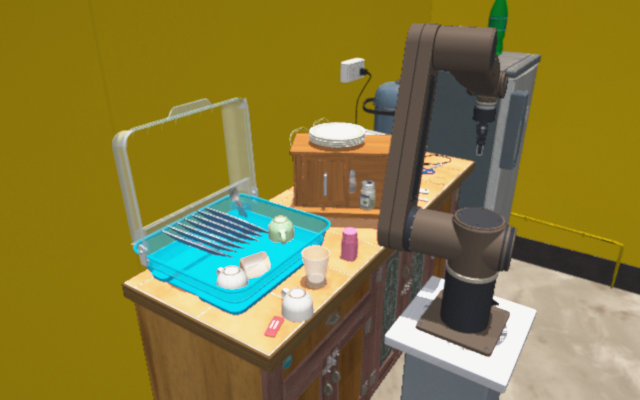

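View pics/top0.png

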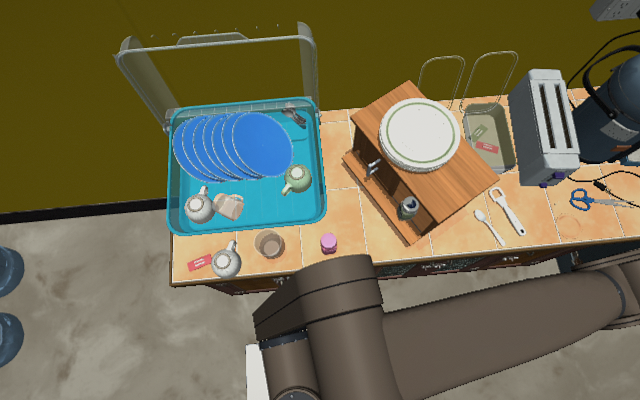

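The scene view shows the cupboard with its door open to the left (handle near (324,184)), the jar at (367,193) and the shaker behind at (351,180). The top view shows the top board with corners near (407,82), (498,185) and the jar lid at (408,205). The pink decoy is at (330,242).

```bash
cat > h.py <<'E'
import numpy as np
def cloud(d):
    z=d['range_z'].astype(float);K=d['mtx'];v,u=np.mgrid[:400,:640]
    c=np.stack([(u-K[0,2])/K[0,0]*z,-(v-K[1,2])/K[1,1]*z,-z],-1)
    V=d['view'];return (c-V[:3,3])@V[:3,:3]
E
python3 - <<'E'
from h import *;import cv2
d=np.load('top0.npz');P=cloud(d)
box=np.zeros((400,640),bool);box[75:245,335:505]=1
m=box&(abs(P[...,2]-278)<8)
pts=P[m][:,:2].astype(np.float32);print(len(pts),np.median(P[m][:,2]))
print(cv2.minAreaRect(pts));print(cv2.boxPoints(cv2.minAreaRect(pts)))
b=box&(abs(P[...,2]-62)<6);print('sill',cv2.boxPoints(cv2.minAreaRect(P[b][:,:2].astype(np.float32))))
pl=box&(P[...,2]>300);print('plates',cv2.minEnclosingCircle(P[pl][:,:2].astype(np.float32)),P[pl][:,2].max())
j=np.zeros_like(box);j[190:225,392:425]=1
for z in range(70,180,10):
    k=j&(abs(P[...,2]-z)<5);print(z,k.sum(),np.round(P[k][:,:2].mean(0)) if k.any() else '')
k=j&(abs(P[...,2]-160)<5);print(cv2.minEnclosingCircle(P[k][:,:2].astype(np.float32)))
for n in('top','scene'):
  d=np.load(n+'0.npz');P=cloud(d)
  cv2.imwrite(f'pics/{n}1.png',cv2.resize(d['frame'][75:250,335:510,::-1] if n=='top' else d['frame'][120:240,280:400,::-1],(600,600),interpolation=cv2.INTER_CUBIC))
E
```

```text
5669 277.6535983388103
((592.9422607421875, -373.6575927734375), (365.683837890625, 209.00164794921875), 29.359479904174805)
[[ 382.34894 -372.22388]
 [ 484.8199  -554.38153]
 [ 803.5356  -375.0913 ]
 [ 701.06464 -192.93365]]
sill [[ 379.96332 -182.47533]
 [ 383.10553 -766.7198 ]
 [ 908.0732  -763.8964 ]
 [ 904.93097 -179.65198]]
plates ((428.31890869140625, -246.8810577392578), 316.22845458984375) 1188.8377987238023
70 53 [ 485. -347.]
80 22 [ 468. -334.]
90 22 [ 470. -336.]
100 25 [ 472. -332.]
110 32 [ 472. -333.]
120 21 [ 470. -331.]
130 41 [ 465. -337.]
140 18 [ 464. -335.]
150 25 [ 462. -336.]
160 197 [ 475. -346.]
170 2 [ 478. -343.]
((475.825927734375, -347.0815734863281), 23.2756404876709)
```

View pics/scene1.png

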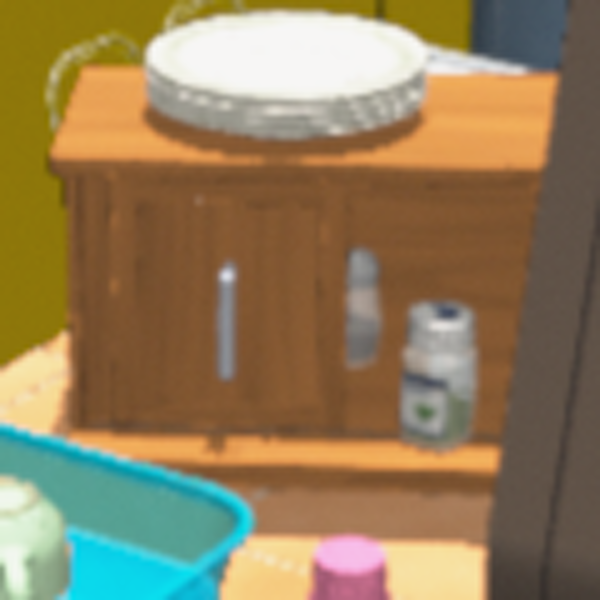

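View pics/top1.png

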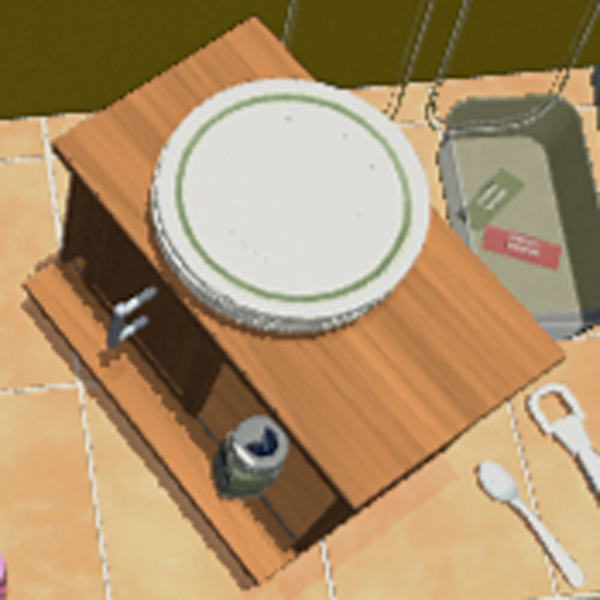

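Cupboard origin is about (596,-379) with +x along (0.49,-0.872). The jar is at cupboard (-87,-89), which fits the description. The moves can't tilt the tool directly, so I'll raise the arm along the cupboard's azimuth and see how it behaves near the edge of its reach.

Emit:
step_arm([
  [3.0,-0.4,-4.0],
  [3.0,-0.3,-4.0],
  [3.0,-0.3,-4.0],
  [3.0,-0.4,-4.0],
  [3.2,-0.3,-4.0],
], spin=[0,0,0,0,0], jaw=0)

```text
time_s: 0.72
position: [331.5, -588.1, 450.9]
orientation: [0.99, 0.142, -0.0, -0.001]
contact_force: [-0.3, -0.7, -0.0]
opening: 0.001
finger_force: 0.0
```

```bash
cat >> h.py <<'E'
from scipy.spatial.transform import Rotation as Ro
ex=np.array([.4901,-.8717,0]);ey=np.array([.8717,.4901,0]);O=np.array([596.1,-379.4,0])
C=np.stack([ex,ey,[0,0,1]])
def rep(s):
    p=np.array(s['position']);R=Ro.from_quat(s['orientation']).as_matrix()
    print(round(s['time_s'],2),'pos',p.round(1),'cup',(C@(p-O)).round(1),'j',np.round(s['joints'],2),'F',np.round(s['contact_force'],1),'op',round(s['opening'],2))
    print(' tool axes in cup (cols x,y,z)',(C@R).round(3).tolist())
    return p,R
def mv(s,t):  # target in cupboard frame -> tool cm
    p,R=rep(s);print('shift cm',(R.T@(C.T@np.array(t)+O-p)/10).round(2))
E
python3 - <<'E'
from h import *;from station import status;rep(status.observe())
# shaker, handle, glass etc from saved views
import cv2
for n,box in(('scene',(165,195,345,360)),('scene',(170,198,320,328)),('top',(75,250,335,440))):
    P=(cloud(np.load(n+'0.npz'))-O)@C.T
    a=P[box[0]:box[1],box[2]:box[3]].reshape(-1,3)
    if n=='scene':
        for x in np.arange(-140,90,10):
            k=abs(a[:,0]-x)<5
            if k.sum()>3: print(n,x,k.sum(),a[k].min(0).round(),a[k].max(0).round(),np.median(a[k],0).round())
    else:
        k=(a[:,0]<-112)&(a[:,0]>-140)&(a[:,2]>120)&(a[:,2]<200);print('handle',k.sum(),np.median(a[k],0),a[k].min(0),a[k].max(0))
E
```

```text
0.72 pos [ 331.5 -588.1  450.9] cup [  52.3 -333.   450.9] j [-1.21  0.22  1.3  -0.    1.62  0.08] F [-0.3 -0.7 -0. ] op 0.0
 tool axes in cup (cols x,y,z) [[0.226, 0.974, -0.001], [0.974, -0.226, 0.0], [-0.0, -0.001, -1.0]]
scene -100 31 [-100.  -20.  115.] [-95.  -8. 222.] [-97. -16. 173.]
scene -90 88 [-95. -22. 114.] [-85.  -8. 224.] [-91. -15. 170.]
scene -80 7 [-84. -22. 125.] [-80.  -9. 202.] [-83. -12. 187.]
scene 20 31 [ 16. -54.  61.] [ 25. -22. 136.] [ 24. -27.  87.]
scene 30 100 [ 25. -62.  59.] [ 35. -21. 151.] [ 30. -33. 108.]
scene 40 28 [ 35. -62.  58.] [ 43. -21. 151.] [ 38. -42.  99.]
scene 50 12 [ 45. -62.  58.] [ 53. -21. 151.] [ 48. -48.  64.]
scene 60 8 [ 56. -62.  58.] [ 64. -32. 145.] [ 61. -52.  61.]
scene 70 44 [ 65. -62.  60.] [ 75. -28. 162.] [ 72. -50. 133.]
scene 80 93 [ 75. -62.  60.] [ 84. -24. 160.] [ 78. -52. 121.]
scene -140 5 [-137.   59.  150.] [-136.   62.  203.] [-136.   62.  166.]
scene -130 57 [-135.   56.  124.] [-125.   66.  201.] [-130.   62.  161.]
scene -120 16 [-125.   56.  126.] [-119.   67.  194.] [-124.   58.  165.]
scene -100 12 [-100.   54.  103.] [-95.  79. 205.] [-97.  64. 157.]
scene -90 125 [-95.  54.  97.] [-85.  79. 204.] [-90.  72. 155.]
scene -80 5 [-85.  54. 112.] [-82.  80. 188.] [-83.  73. 146.]
handle 59 [-124.61562081   56.72281995  165.14839454] [-129.3644547   -99.01353661  120.05921356] [-112.03136253   64.72740919  199.58284517]
```

Emit:
step_arm([
  [0,0,-6],
  [0,0,-6],
  [0,0,-6],
  [0,0,-6],
  [0,0,-6],
], spin=[0,0,0,0,0])

```text
time_s: 1.35
position: [330.8, -588.7, 745.2]
orientation: [0.99, 0.142, 0.0, 0.001]
contact_force: [0.5, -2.3, 0.9]
opening: 0.001
finger_force: 0.0
```

Run:
```python
from h import *;from station import status;s=status.observe();rep(s)
from scipy.optimize import least_squares
# planar arm: r=a0+L1 sin q2+L2 sin(q2+q3)+..., fit with 3 poses
D=[((.286,1.577),np.hypot(189.68,647.79),250.3),((.22,1.30),np.hypot(331.5,588.1),450.9),((s['joints'][1],s['joints'][2]),np.hypot(*s['position'][:2]),s['position'][2])]
for (a,b),r,z in D: print(a,b,r,z)
```

```text
1.35 pos [ 330.8 -588.7  745.2] cup [  52.5 -333.8  745.2] j [-1.21  0.49  0.39 -0.    2.25  0.08] F [ 0.5 -2.3  0.9] op 0.0
 tool axes in cup (cols x,y,z) [[0.225, 0.974, 0.002], [0.974, -0.225, -0.0], [0.0, 0.002, -1.0]]
0.286 1.577 674.9891750983862 250.3
0.22 1.3 675.0954451038757 450.9
0.4943667387743758 0.3935811300937174 675.3119778047009 745.229212338276
```

Emit:
step_arm([
  [0,0,-6],
  [0,0,-6],
  [0,0,-6],
], spin=[0,0,0])

```text
time_s: 1.72
position: [295.8, -527.5, 830.4]
orientation: [0.99, 0.142, 0.008, 0.02]
contact_force: [-0.8, -0.3, 1.3]
opening: -0.002
finger_force: 0.0
```

Run:
```python
from h import *;from station import status;s=status.observe();rep(s)
```

```text
1.73 pos [ 295.8 -527.5  830.4] cup [ -18.1 -334.4  830.4] j [-1.23  0.48  0.21  0.01  2.41  0.06] F [-0.8 -0.3  1.3] op -0.0
 tool axes in cup (cols x,y,z) [[0.225, 0.973, 0.043], [0.974, -0.226, 0.001], [0.01, 0.042, -0.999]]
```

Emit:
step_arm([
  [0,0,-6],
  [0,0,-6],
  [0,0,-6],
  [0,0,-6],
  [0,0,-6],
], spin=[0,0,0,0,0])

```text
time_s: 2.35
position: [226.8, -403.9, 928.4]
orientation: [0.988, 0.142, 0.024, 0.062]
contact_force: [-0.5, -1.0, -0.5]
opening: -0.0
finger_force: 0.0
```

Run:
```python
from h import *;from station import status;s=status.observe();rep(s)
```

```text
2.35 pos [ 226.8 -403.9  928.4] cup [-159.6 -333.9  928.4] j [-1.29  0.29  0.21  0.05  2.51  0.04] F [-0.5 -1.  -0.5] op -0.0
 tool axes in cup (cols x,y,z) [[0.223, 0.966, 0.133], [0.974, -0.225, -0.0], [0.03, 0.13, -0.991]]
```

Emit:
step_arm([
  [1.3,5.8,0],
  [1.3,5.8,0],
  [1.3,5.8,0],
  [1.3,5.8,0],
  [1.3,5.8,0],
], spin=[0,0,0,0,0])

```text
time_s: 2.98
position: [321.8, -577.2, 822.3]
orientation: [0.984, 0.141, 0.038, 0.098]
contact_force: [-0.3, -0.1, 0.2]
opening: 0.005
finger_force: 0.0
```

Run:
```python
from h import *;from station import status;s=status.observe();rep(s)
```

```text
2.98 pos [ 321.8 -577.2  822.3] cup [  38.  -336.1  822.3] j [-1.23  0.5   0.21  0.04  2.22  0.09] F [-0.3 -0.1  0.2] op 0.0
 tool axes in cup (cols x,y,z) [[0.221, 0.953, 0.21], [0.974, -0.226, 0.0], [0.047, 0.205, -0.978]]
```

Emit:
step_arm([
  [0.3,1.2,-5.9],
  [0.3,1.2,-5.9],
  [0.3,1.3,-5.9],
  [0.3,1.4,-5.8],
  [0.3,1.4,-5.8],
], spin=[0,0,0,0,0])

```text
time_s: 3.6
position: [258.3, -462.7, 926.2]
orientation: [0.977, 0.14, 0.058, 0.15]
contact_force: [0.6, 0.7, -0.3]
opening: -0.004
finger_force: 0.0
```

Emit:
step_arm([
  [1.3,5.8,0],
  [1.3,5.8,0],
  [1.3,5.8,0],
  [1.3,5.8,0],
  [1.3,5.8,0],
], spin=[0,0,0,0,0])

```text
time_s: 4.22
position: [337.2, -606.9, 849.1]
orientation: [0.967, 0.138, 0.077, 0.2]
contact_force: [0.2, 0.4, 0.4]
opening: 0.001
finger_force: 0.0
```

Run:
```python
from h import *;from station import status;s=status.observe();rep(s)
```

```text
4.22 pos [ 337.2 -606.9  849.1] cup [  71.5 -337.2  849.1] j [-1.23  0.48  0.21  0.08  2.02  0.1 ] F [0.2 0.4 0.4] op 0.0
 tool axes in cup (cols x,y,z) [[0.205, 0.885, 0.419], [0.974, -0.226, -0.001], [0.094, 0.408, -0.908]]
```

Emit:
step_arm([
  [0.6,2.5,-5.4],
  [0.6,2.5,-5.4],
  [0.6,2.6,-5.3],
  [0.6,2.7,-5.2],
  [0.6,2.8,-5.2],
], spin=[0,0,0,0,0])

```text
time_s: 4.85
position: [278.5, -500.0, 953.5]
orientation: [0.951, 0.136, 0.099, 0.259]
contact_force: [-0.3, -1.5, 0.5]
opening: 0.003
finger_force: 0.0
```

Emit:
step_arm([
  [1.3,5.8,0],
  [1.3,5.8,0],
  [1.3,5.8,0],
  [1.3,5.8,0],
], spin=[0,0,0,0])

```text
time_s: 5.35
position: [328.4, -591.9, 921.2]
orientation: [0.935, 0.134, 0.118, 0.307]
contact_force: [-0.2, -0.2, -0.1]
opening: 0.005
finger_force: 0.0
```

Run:
```python
from h import *;from station import status;s=status.observe();rep(s)
```

```text
5.35 pos [ 328.4 -591.9  921.2] cup [  54.  -337.5  921.2] j [-1.26  0.41  0.21  0.12  1.86  0.11] F [-0.2 -0.2 -0.1] op 0.01
 tool axes in cup (cols x,y,z) [[0.178, 0.763, 0.621], [0.974, -0.225, -0.002], [0.138, 0.606, -0.784]]
```

Commanding moves past the reach limit builds up a forward lean, now 38°. Next I'll spin the tool so the jaws close across the cupboard, and open them slightly to cradle the jar.

Emit:
step_arm([
  [0,0,0],
  [0,0,0],
  [0,0,0],
  [0,0,0],
  [0,0,0],
], spin=[0.168,0.168,0.168,0.168,0.168], jaw=3.0)

```text
time_s: 5.98
position: [327.9, -591.0, 921.7]
orientation: [0.908, -0.261, 0.233, 0.231]
contact_force: [0.4, 0.2, -0.9]
opening: 0.357
finger_force: 0.0
```

Emit:
step_arm([
  [0,0,0],
  [0,0,0],
  [0,0,0],
  [0,0,0],
], spin=[0.168,0.168,0.165,0])

```text
time_s: 6.48
position: [328.0, -591.2, 921.5]
orientation: [0.816, -0.475, 0.283, 0.167]
contact_force: [-0.0, 1.1, -1.1]
opening: 0.346
finger_force: 0.0
```

Run:
```python
from h import *;from station import status;s=status.observe();mv(s,(-230,-89,500))
```

```text
6.47 pos [ 328.  -591.2  921.5] cup [  53.2 -337.5  921.5] j [-1.26  0.41  0.21  0.12  1.86  1.45] F [-0.   1.1 -1.1] op 0.35
 tool axes in cup (cols x,y,z) [[0.784, 0.002, 0.621], [0.005, -1.0, -0.002], [0.621, 0.005, -0.784]]
shift cm [-48.25 -25.1   15.42]
```

Emit:
step_arm([
  [-4.8,-2.5,1.5],
  [-4.8,-2.5,1.5],
  [-4.8,-2.5,1.5],
  [-4.8,-2.5,1.5],
  [-4.8,-2.5,1.5],
], spin=[0,0,0,0,0])

```text
time_s: 7.1
position: [364.9, -425.0, 737.6]
orientation: [0.816, -0.475, 0.283, 0.167]
contact_force: [-0.1, -0.0, 0.8]
opening: 0.35
finger_force: 0.0
```

Emit:
step_arm([
  [-4.8,-2.5,1.5],
  [-4.8,-2.5,1.5],
  [-4.8,-2.5,1.5],
  [-4.8,-2.5,1.5],
  [-4.8,-2.5,1.5],
], spin=[0,0,0,0,0])

```text
time_s: 7.72
position: [404.1, -240.8, 529.8]
orientation: [0.816, -0.475, 0.284, 0.167]
contact_force: [-0.1, -0.6, -0.3]
opening: 0.351
finger_force: 0.0
```

Run:
```python
from h import *;from station import status;s=status.observe();mv(s,(-180,-89,200))
```

```text
7.72 pos [ 404.1 -240.8  529.8] cup [-214.9  -99.4  529.8] j [-0.62 -0.54  1.92 -0.29  1.16  2.04] F [-0.1 -0.6 -0.3] op 0.35
 tool axes in cup (cols x,y,z) [[0.784, 0.003, 0.621], [0.003, -1.0, -0.0], [0.621, 0.002, -0.784]]
shift cm [-17.75  -1.1   28.01]
```

Emit:
step_arm([
  [-3.0,-0.2,4.7],
  [-3.0,-0.2,4.7],
  [-3.0,-0.2,4.7],
  [-3.0,-0.2,4.7],
  [-3.0,-0.2,4.7],
], spin=[0,0,0,0,0])

```text
time_s: 8.35
position: [426.7, -261.9, 252.3]
orientation: [0.816, -0.475, 0.284, 0.167]
contact_force: [0.8, -2.1, -0.4]
opening: 0.355
finger_force: 0.0
```

Emit:
step_arm([
  [-2.8,-0.1,4.5],
  [0,0,0],
], spin=[0,0])

```text
time_s: 8.6
position: [427.8, -265.1, 195.1]
orientation: [0.818, -0.476, 0.278, 0.166]
contact_force: [0.6, -0.3, -0.4]
opening: 0.351
finger_force: 0.0
```

Run:
```python
from h import *;from station import status,eyes;s=status.observe();mv(s,(-165,-89,92))
import cv2
d=eyes.capture('top');np.savez('top2.npz',**d)
cv2.imwrite('pics/top2.png',cv2.resize(d['frame'][60:260,320:520,::-1],(600,600)))
P=(cloud(d)-O)@C.T
k=(abs(P[...,0]+87)<60)&(abs(P[...,1]+89)<60)&(abs(P[...,2]-160)<5);print('jar',k.sum(),cv2.minEnclosingCircle(P[k][:,:2].astype(np.float32)))
```

```text
8.6 pos [ 427.8 -265.1  195.1] cup [-182.1  -90.7  195.1] j [-0.64 -0.28  2.34 -0.53  0.52  2.37] F [ 0.6 -0.3 -0.4] op 0.35
 tool axes in cup (cols x,y,z) [[0.79, 0.001, 0.613], [0.005, -1.0, -0.005], [0.612, 0.007, -0.79]]
shift cm [-4.96 -0.24  9.19]
jar 198 ((-87.37461853027344, -89.0061264038086), 22.96744155883789)
```

View pics/top2.png

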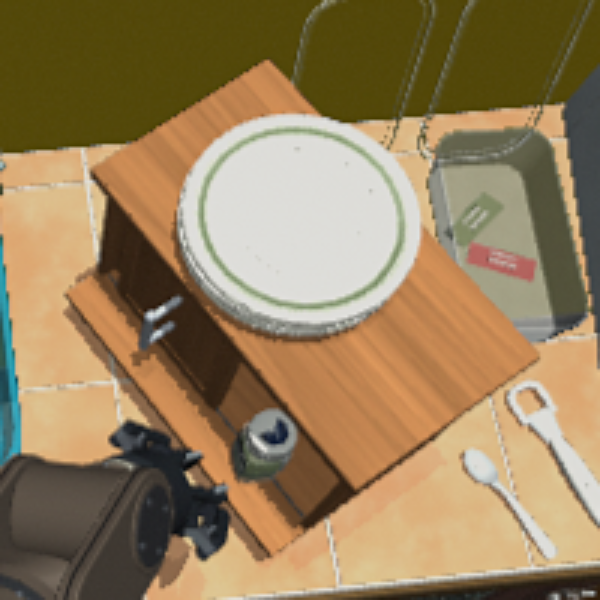

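The jar is still at cupboard (-87,-89), and the gripper is lined up in front of it: fingers near crop pixel (200,490), jar lid at (272,437). I'll lower in front of the jar.

Emit:
step_arm([
  [-0.9,-0.1,2.5],
  [-0.9,-0.1,2.5],
  [-0.9,0,2.5],
  [-0.9,0,2.4],
  [0,0,0],
], spin=[0,0,0,0,0])

```text
time_s: 9.28
position: [449.1, -295.6, 101.9]
orientation: [0.815, -0.476, 0.284, 0.167]
contact_force: [0.6, -0.0, -0.5]
opening: 0.354
finger_force: 0.0
```

Run:
```python
from h import *;from station import status;s=status.observe();mv(s,(-150,-89,91))
```

```text
9.28 pos [ 449.1 -295.6  101.9] cup [-145.1  -87.1  101.9] j [-0.67 -0.01  2.32 -0.89  0.31  2.75] F [ 0.6 -0.  -0.5] op 0.35
 tool axes in cup (cols x,y,z) [[0.783, 0.001, 0.622], [0.002, -1.0, -0.001], [0.622, 0.002, -0.783]]
shift cm [-1.07  0.19  0.55]
```

Emit:
step_arm([
  [-0.5,0.2,0.6],
  [0.6,0,0.5],
  [0.6,0,0.5],
  [0,0,0],
], spin=[0,0,0,0])

```text
time_s: 9.78
position: [454.8, -309.9, 93.3]
orientation: [0.815, -0.477, 0.284, 0.166]
contact_force: [0.3, -0.3, -0.1]
opening: 0.343
finger_force: 0.0
```

```bash
cat > look.py <<'E'
from h import *;from station import status,eyes;import cv2
s=status.observe();rep(s)
d=eyes.capture('top');np.savez('top3.npz',**d);P=(cloud(d)-O)@C.T
k=(abs(P[...,0]+70)<60)&(abs(P[...,1]+89)<50)&(abs(P[...,2]-160)<5)&(d['frame'].max(-1)>90);print('jar',k.sum(),cv2.minEnclosingCircle(P[k][:,:2].astype(np.float32)))
cv2.imwrite('pics/top3.png',cv2.resize(d['frame'][140:260,360:480,::-1],(600,600)))
E
python3 look.py
```

```text
9.78 pos [ 454.8 -309.9   93.3] cup [-129.9  -89.1   93.3] j [-0.69  0.03  2.3  -0.93  0.29  2.78] F [ 0.3 -0.3 -0.1] op 0.34
 tool axes in cup (cols x,y,z) [[0.783, 0.0, 0.622], [0.001, -1.0, -0.0], [0.622, 0.001, -0.783]]
jar 158 ((-87.29791259765625, -88.45658874511719), 22.884204864501953)
```

Emit:
step_arm([
  [0.7,0,0.5],
  [0.7,0,0.5],
  [0.7,0,0.5],
  [0,0,0],
], spin=[0,0,0,0])

```text
time_s: 10.32
position: [466.8, -331.9, 93.0]
orientation: [0.816, -0.477, 0.283, 0.166]
contact_force: [0.0, 0.5, 0.0]
opening: 0.35
finger_force: 0.1
```

```bash
python3 look.py
```

```text
10.32 pos [ 466.8 -331.9   93. ] cup [-104.8  -89.5   93. ] j [-0.71  0.08  2.25 -0.9   0.28  2.73] F [0.  0.5 0. ] op 0.35
 tool axes in cup (cols x,y,z) [[0.785, 0.0, 0.62], [0.001, -1.0, -0.001], [0.62, 0.001, -0.785]]
jar 87 ((-72.75800323486328, -88.33895111083984), 21.591894149780273)
```

Emit:
step_arm([
  [0.5,0,0.4],
  [0.5,0,0.4],
  [0.5,0,0.4],
  [0.5,0,0.4],
  [0.5,0,0.4],
], spin=[0,0,0,0,0])

```text
time_s: 11.0
position: [482.2, -359.5, 92.5]
orientation: [0.816, -0.477, 0.283, 0.166]
contact_force: [-0.6, 0.6, -0.9]
opening: 0.352
finger_force: 0.3
```

```bash
python3 look.py
python3 - <<'E'
from h import *;import cv2;from station import eyes
d=eyes.capture('scene');np.savez('sc3.npz',**d);cv2.imwrite('pics/sc3.png',cv2.resize(d['frame'][110:260,270:470,::-1],(800,600)))
E
```

```text
11.0 pos [ 482.2 -359.5   92.5] cup [-73.2 -89.5  92.5] j [-0.73  0.14  2.19 -0.86  0.27  2.67] F [-0.6  0.6 -0.9] op 0.35
 tool axes in cup (cols x,y,z) [[0.785, 0.0, 0.619], [0.001, -1.0, -0.001], [0.619, 0.002, -0.785]]
jar 13 ((-118.60093688964844, -88.64974975585938), 49.68083572387695)
```

View pics/top3.png

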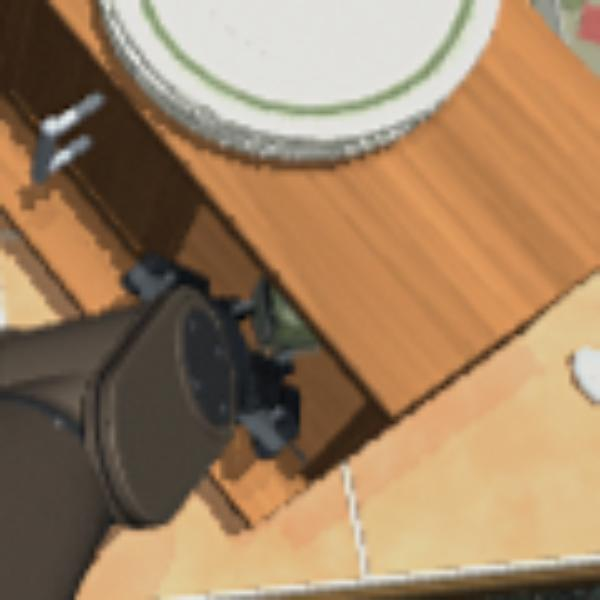

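View pics/sc3.png

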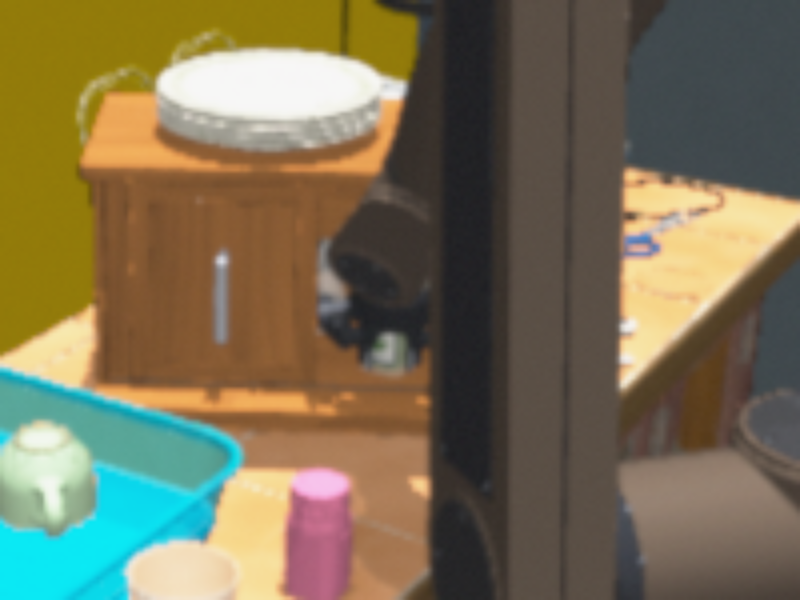

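The jar stands upright between the fingers, behind the door plane (top crop (285,315)). I'll give it one small extra push, then back straight out.

Emit:
step_arm([
  [0.3,0,0.25],
  [0,0,0],
  [-1.2,0,-0.9],
  [-2.4,0,-1.9],
  [-2.4,0,-1.9],
], spin=[0,0,0,0,0])

```text
time_s: 11.72
position: [445.5, -294.6, 91.8]
orientation: [0.816, -0.477, 0.282, 0.166]
contact_force: [0.7, 0.3, 0.1]
opening: 0.353
finger_force: 0.0
```

Emit:
step_arm([
  [-2.0,0,-1.6],
  [-2.4,0,-1.9],
  [-2.4,0,-1.9],
  [0,0,0],
], spin=[0,0,0,0])

```text
time_s: 12.22
position: [403.9, -221.1, 97.2]
orientation: [0.817, -0.475, 0.283, 0.164]
contact_force: [-0.5, -0.1, 0.7]
opening: 0.353
finger_force: 0.0
```

```bash
python3 look.py
python3 - <<'E'
from h import *;import cv2;from station import eyes
d=np.load('top3.npz');P=(cloud(d)-O)@C.T
for z in range(65,160,10):
    k=(abs(P[...,0]+50)<60)&(abs(P[...,1]+89)<32)&(abs(P[...,2]-z)<5)
    if k.sum(): print(z,k.sum(),P[k].min(0).round(),P[k].max(0).round(),np.median(P[k],0).round())
E
```

```text
12.22 pos [ 403.9 -221.1   97.2] cup [-232.2  -89.9   97.2] j [-0.58 -0.18  2.48 -0.92  0.36  2.84] F [-0.5 -0.1  0.7] op 0.35
 tool axes in cup (cols x,y,z) [[0.785, 0.005, 0.619], [0.003, -1.0, 0.004], [0.619, -0.001, -0.785]]
jar 0 ((0.0, 0.0), 0.0)
65 358 [-110. -121.   60.] [-31. -57.  70.] [-77. -91.  62.]
75 15 [ -60. -112.   71.] [-35. -75.  79.] [-52. -99.  75.]
85 23 [ -60. -111.   80.] [-38. -63.  90.] [-54. -91.  85.]
95 20 [ -59. -108.   90.] [-42. -65. 100.] [-53. -91.  97.]
105 15 [ -60. -106.  100.] [-48. -73. 109.] [-55. -93. 106.]
115 14 [ -60. -103.  110.] [-50. -69. 120.] [-56. -86. 116.]
125 13 [ -60. -100.  121.] [-52. -74. 130.] [-58. -92. 124.]
135 4 [-58. -98. 130.] [-57. -86. 134.] [-57. -92. 132.]
```

View pics/top3.png

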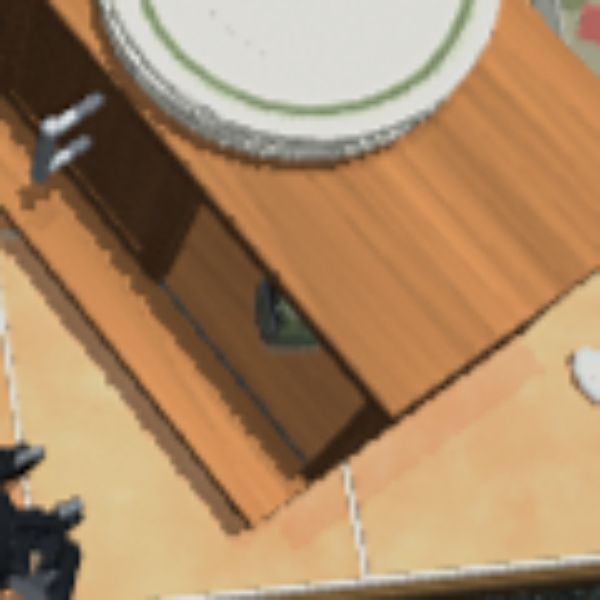

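The jar's front face reads x = -60 at every height, so its origin is near -36.5. It is upright and clear of the door. Next I'll raise, close the fingers and spin a quarter turn, which also frees joint 6.

Emit:
step_arm([
  [2.5,0,-3.1],
  [2.5,0,-3.1],
  [0,0,0],
  [0,0,0],
  [0,0,0],
], spin=[0,0,-0.175,-0.175,-0.175], jaw=0)

```text
time_s: 12.9
position: [402.4, -222.5, 173.2]
orientation: [0.913, -0.246, 0.227, 0.232]
contact_force: [-0.8, -0.0, -0.5]
opening: -0.0
finger_force: 0.0
```

Emit:
step_arm([
  [0,0,0],
  [0,0,0],
  [0,0,0],
  [0,0,0],
  [0,0,0],
], spin=[-0.175,-0.175,-0.175,-0.175,-0.175])

```text
time_s: 13.52
position: [402.4, -222.4, 172.9]
orientation: [0.932, 0.165, 0.107, 0.306]
contact_force: [-1.2, -0.5, 0.7]
opening: -0.003
finger_force: 0.0
```

Emit:
step_arm([
  [0,0,0],
  [0,0,0],
], spin=[-0.171,0])

```text
time_s: 13.78
position: [402.6, -222.5, 173.3]
orientation: [0.915, 0.24, 0.082, 0.314]
contact_force: [1.1, 0.9, -0.4]
opening: -0.004
finger_force: 0.0
```

Run:
```python
from h import *;from station import status;s=status.observe();mv(s,(-225,112,180))
d=np.load('top3.npz');P=(cloud(d)-O)@C.T
k=(P[...,0]>-330)&(P[...,0]<-140)&(P[...,1]>0)&(P[...,1]<250)&(P[...,2]<300)
a=P[k];print('obst max z',a[:,2].max());b=a[a[:,2]>60];print(len(b),b[::max(1,len(b)//12)].round())
```

```text
13.78 pos [ 402.6 -222.5  173.3] cup [-231.6  -91.8  173.3] j [-0.58 -0.36  2.44 -0.59  0.53  0.91] F [ 1.1  0.9 -0.4] op -0.0
 tool axes in cup (cols x,y,z) [[-0.0, 0.789, 0.614], [1.0, 0.001, -0.001], [-0.001, 0.614, -0.789]]
shift cm [20.38  0.96 -0.14]
obst max z 121.68671769604698
1319 [[-166.  249.  116.]
 [-199.  214.   87.]
 [-215.  185.   83.]
 [-218.  158.  114.]
 [-267.  183.  110.]
 [-284.  185.  107.]
 [-283.  171.  108.]
 [-293.  166.  108.]
 [-280.  155.   88.]
 [-309.  162.   83.]
 [-260.   98.   97.]
 [-279.   54.  114.]
 [-316.   32.  114.]]
```

Emit:
step_arm([
  [5.1,0.2,0],
  [5.1,0.2,0],
  [5.1,0.2,0],
  [5.1,0.3,0],
  [0,0,0],
], spin=[0,0,0,0,0])

```text
time_s: 14.4
position: [586.9, -127.1, 179.4]
orientation: [0.914, 0.241, 0.083, 0.315]
contact_force: [-0.9, 0.0, -0.4]
opening: 0.001
finger_force: 0.0
```

Run:
```python
from h import *;from station import status;s=status.observe();mv(s,(-128,110,165))
```

```text
14.4 pos [ 586.9 -127.1  179.4] cup [-224.5  115.6  179.4] j [-0.2   0.07  2.06 -0.8   0.7   1.39] F [-0.9  0.  -0.4] op 0.0
 tool axes in cup (cols x,y,z) [[-0.004, 0.788, 0.615], [1.0, 0.003, 0.002], [0.0, 0.615, -0.788]]
shift cm [-0.59  6.72  7.07]
```

Emit:
step_arm([
  [-0.2,2.2,2.4],
  [-0.2,2.2,2.4],
  [-0.2,2.2,2.3],
  [0,0,0],
], spin=[0,0,0,0])

```text
time_s: 14.9
position: [625.3, -216.8, 163.8]
orientation: [0.915, 0.239, 0.081, 0.315]
contact_force: [-0.3, 0.2, 0.5]
opening: 0.0
finger_force: 0.0
```

Emit:
step_arm([
  [-1.5,0,0],
  [-1.5,0,0],
  [-1.5,0,0],
  [-1.5,0,0],
  [0,0,0],
], spin=[0,0,0,0,0])

```text
time_s: 15.52
position: [572.9, -244.9, 165.3]
orientation: [0.914, 0.24, 0.082, 0.315]
contact_force: [0.5, -0.6, -0.5]
opening: 0.001
finger_force: 0.0
```

```bash
cat > door.py <<'E'
from h import *;from station import status,eyes
s=status.observe();rep(s)
d=eyes.capture('top');P=(cloud(d)-O)@C.T;f=d['frame'].astype(int)
k=(abs(P[...,0]+123)<9)&(P[...,2]>120)&(P[...,2]<200)&(abs(P[...,1])<110)&(f.max(-1)-f.min(-1)<40)
y=P[k][:,1];print('handle cand',k.sum(),np.histogram(y,bins=np.arange(-110,120,10)))
E
python3 door.py
```

```text
15.53 pos [ 572.9 -244.9  165.3] cup [-128.6   45.7  165.3] j [-0.43  0.1   2.06 -0.76  0.55  1.2 ] F [ 0.5 -0.6 -0.5] op 0.0
 tool axes in cup (cols x,y,z) [[-0.001, 0.788, 0.616], [1.0, 0.002, -0.001], [-0.002, 0.616, -0.788]]
handle cand 62 (array([ 0,  0,  0,  0,  0,  0,  0,  0,  0,  0,  0,  0,  0, 42, 18,  2,  0,
        0,  0,  0,  0,  0]), array([-110, -100,  -90,  -80,  -70,  -60,  -50,  -40,  -30,  -20,  -10,
          0,   10,   20,   30,   40,   50,   60,   70,   80,   90,  100,
        110]))
```

Emit:
step_arm([
  [-1.8,0,0],
  [-1.8,0,0],
  [-1.8,0,0],
  [-1.8,0,0],
  [-1.8,0,0],
], spin=[0,0,0,0,0])

```text
time_s: 16.2
position: [495.4, -289.2, 166.1]
orientation: [0.914, 0.241, 0.083, 0.316]
contact_force: [2.9, 2.8, 2.3]
opening: 0.003
finger_force: 1.6
```

Emit:
step_arm([
  [-0.8,0,0],
  [-0.5,0,0],
  [-0.4,0,0],
  [-0.2,0,0],
  [0,0,0],
], spin=[0,0,0,0,0])

```text
time_s: 16.82
position: [479.3, -297.9, 165.0]
orientation: [0.914, 0.241, 0.082, 0.315]
contact_force: [1.3, -0.1, -0.1]
opening: 0.0
finger_force: 0.3
```

```bash
python3 door.py
```

```text
16.82 pos [ 479.3 -297.9  165. ] cup [-128.3  -61.9  165. ] j [-0.63 -0.07  2.23 -0.64  0.44  0.93] F [ 1.3 -0.1 -0.1] op 0.0
 tool axes in cup (cols x,y,z) [[-0.003, 0.788, 0.615], [1.0, 0.003, 0.0], [-0.002, 0.615, -0.788]]
handle cand 53 (array([ 0,  0, 19, 30,  4,  0,  0,  0,  0,  0,  0,  0,  0,  0,  0,  0,  0,
        0,  0,  0,  0,  0]), array([-110, -100,  -90,  -80,  -70,  -60,  -50,  -40,  -30,  -20,  -10,
          0,   10,   20,   30,   40,   50,   60,   70,   80,   90,  100,
        110]))
```

Not at the stop yet. I'll go in small steps until the force rises.

Emit:
step_arm([
  [-0.2,0,0],
  [-0.2,0,0],
  [0,0,0],
], spin=[0,0,0])

```text
time_s: 17.25
position: [475.7, -299.8, 164.9]
orientation: [0.914, 0.241, 0.082, 0.315]
contact_force: [1.5, -0.2, -1.4]
opening: 0.003
finger_force: 0.6
```

Emit:
step_arm([
  [-0.2,0,0],
  [0,0,0],
], spin=[0,0])

```text
time_s: 17.5
position: [475.5, -299.9, 165.0]
orientation: [0.914, 0.241, 0.085, 0.315]
contact_force: [8.1, 4.4, -3.5]
opening: 0.001
finger_force: 4.1
```

```bash
python3 door.py
```

```text
17.5 pos [ 475.5 -299.9  165. ] cup [-128.4  -66.1  165. ] j [-0.64 -0.08  2.24 -0.62  0.43  0.91] F [ 8.1  4.4 -3.5] op 0.0
 tool axes in cup (cols x,y,z) [[-0.005, 0.787, 0.617], [1.0, 0.002, 0.006], [0.003, 0.617, -0.787]]
handle cand 50 (array([ 0,  0, 37, 13,  0,  0,  0,  0,  0,  0,  0,  0,  0,  0,  0,  0,  0,
        0,  0,  0,  0,  0]), array([-110, -100,  -90,  -80,  -70,  -60,  -50,  -40,  -30,  -20,  -10,
          0,   10,   20,   30,   40,   50,   60,   70,   80,   90,  100,
        110]))
```

The door is at its stop: TCP at -66 as predicted, with the force rising to 9 N. I'll ease off to the left, then back away.

Emit:
step_arm([
  [0,0,0],
  [0.5,0,0],
  [1.5,0,0],
  [0,-2.4,-1.9],
  [0,-3.9,-3.1],
], spin=[0,0,0,0,0])

```text
time_s: 18.18
position: [451.8, -221.4, 166.3]
orientation: [0.914, 0.24, 0.082, 0.315]
contact_force: [0.4, 0.7, -0.1]
opening: 0.002
finger_force: 0.0
```

Emit:
step_arm([
  [0,-3.1,-2.5],
  [0,0,0],
  [0,0,0],
  [0,0,0],
], spin=[0,0,0,0])

```text
time_s: 18.68
position: [433.0, -187.2, 167.0]
orientation: [0.914, 0.24, 0.082, 0.315]
contact_force: [0.9, -0.1, 0.1]
opening: -0.001
finger_force: 0.0
```

```bash
python3 door.py
python3 - <<'E'
from station import eyes;import cv2
d=eyes.capture('top');cv2.imwrite('pics/end.png',cv2.resize(d['frame'][60:270,160:520,::-1],(800,467)))
E
```

```text
18.68 pos [ 433.  -187.2  167. ] cup [-247.5  -48.   167. ] j [-0.45 -0.28  2.4  -0.72  0.57  1.13] F [ 0.9 -0.1  0.1] op -0.0
 tool axes in cup (cols x,y,z) [[-0.002, 0.788, 0.616], [1.0, 0.002, 0.0], [-0.001, 0.616, -0.788]]
handle cand 45 (array([ 0,  0, 36,  9,  0,  0,  0,  0,  0,  0,  0,  0,  0,  0,  0,  0,  0,
        0,  0,  0,  0,  0]), array([-110, -100,  -90,  -80,  -70,  -60,  -50,  -40,  -30,  -20,  -10,
          0,   10,   20,   30,   40,   50,   60,   70,   80,   90,  100,
        110]))
```

View pics/end.png

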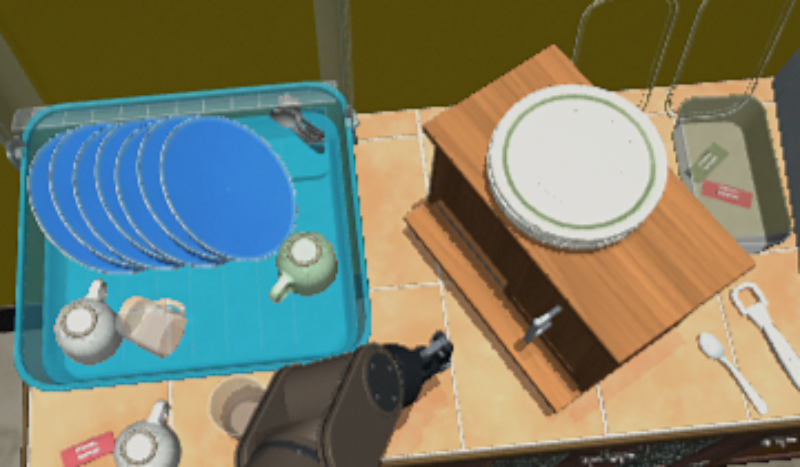

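The door is closed against the right wall (handle at crop (542,322)). The plates, glass and cup are where they were, and the gripper is clear of everything.

```bash
python3 -c "
from station import arm;print(arm.job_done())"
```

```text
the job is handed in; nothing more can be done
None
```

I pushed the jar inside, upright and about 20 mm clear of the door, slid the door shut against its stop and handed the job in at about 19 s; the hand-in returned no verdict.

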